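Let the ratchet press down onto its mould

TASK

Bring the kitchen press down onto the work in its mould: swing the holding pawl clear of the ratchet wheel, wind the wheel backwards (clockwise seen from above) by its crank knob until the plate bears on the follower disc hidden inside the mould with a light but definite pressure of about 10 N, then swing the pawl back in so that its nose lies in the teeth again, and let go. Go by feel and be gentle: more than 35 N under the plate, or more than 25 N between wheel and pawl, does damage. Leave everything else where it stands.

Things in the scene. Friction and masses are not known exactly. Their poses are not given: they have to be found in the camera images.
- press: white bench press, fixed; origin under the middle of its base (170 x 260 x 30 mm), x from front to back, y left, z up. A deck at height 180 mm carries the ratchet wheel and, on its far right, the pawl; an arm to the left guides the plunger over the mould; the plunger's rod tops out at 235 mm above the counter, 135 mm left of the wheel's axis.
- wheel_axis (a point): point on the vertical axis of the ratchet wheel, 196 mm above the counter, level with the wheel's top. The steel wheel is 112 mm across its 12 saw teeth (10 mm deep) and 12 mm thick.
- wheel (a joint): angle of the ratchet wheel in rad: 0 at the start, grows clockwise seen from above (backwards, plate down) to a stop at 2.9; -0.3 the other way. Each rad lowers the plate by 20 mm. Friction of about 0.30 N m (7 N at the knob) holds it where it is left. The engaged pawl blocks it clockwise 1 to 2 degrees from the start.
- knob_mid (a point): middle of the grip of the upright black crank knob, 19 mm thick and 44 mm tall, standing on the wheel 42 mm from its axis; the grip's middle is 222 mm above the counter, the wheel's top 26 mm below that. The knob spins freely on its own upright pin and moves on a circle about wheel_axis.
- pawl_pivot (a point): point on the vertical axis on which the pawl turns, 196 mm above the counter, level with the pawl's top.
- pawl (a joint): angle of the dark steel pawl in rad: 0 with its nose fully home in the teeth (start), grows clockwise seen from above as the nose swings out, stop at 0.8. The nose (5 mm thick, 52 mm from the pivot) is clear of the teeth above 0.2; laid back it comes to rest against a tooth or at 0, always below 0.15. No spring: friction (2 N at the peg) keeps it where it is left.
- peg_mid (a point): point on the axis of the pawl's upright round steel peg, 14 mm thick and 36 mm tall, 40 mm from the pivot; this point is 216 mm above the counter, 20 mm above the pawl's top and 16 mm below the peg's top. It moves on a circle about pawl_pivot.
- plate: round steel press plate, 64 mm across, 10 mm thick, on a 16 mm upright rod; origin at the middle of its underside, 120 mm above the counter at the start. Driven by the wheel, straight up and down. Once it meets the follower, each 1 N at the knob above the friction adds about 2 N under the plate; when the knob is let go the pressure settles to 17 N or less.
- mug: white mug, 76 mm wide, 90 mm tall, left of the press; leave alone
- jar: closed glass jar, 64 mm wide, 100 mm tall, right of the press; leave alone
- cutter: steel ring, 70 mm wide, 30 mm tall, in front of the press; leave alone
- mould_rim (a point): centre of the rim of the white round mould fixed on the press's base under the plate: 90 mm wide outside, 80 mm inside, its rim 98 mm above the counter. In it lies a loose steel follower disc, 72 mm across, on the work being pressed; its top is somewhere 10 to 30 mm below the rim, hidden under the plate and not measured: it must be found by feel.

How it is judged:
By the outcome, as a careful person would: the job done as asked, in the order asked, and still so for the second after the job is handed in, with the robot touching nothing.
It also fails if it takes over 72 s, if anything falls off the work surface, if the arm or the gripper's body presses on something with over 40 N, if the wrist force passes 120 N, or if a joint passes its speed limit or range.

ROBOT

A 6-joint arm with a two-finger parallel gripper is mounted at the origin on the work surface. World frame = base frame: x ahead of the robot, y to its left, z up, the work surface at z = 0. Lengths are in m, angles in rad, forces in N, time in s.
With the tool pointing down it reaches from about 0.375 to 0.9 m from the base axis. Payload 3.1 kg.
Tool frame: the origin (TCP) lies midway between the tips of the shut fingers; the grasp point (between the pads) lies 19 mm behind it; z points along the fingers, y is the line along which they close (so a half turn about z gives the same grasp; the last joint's range is limited). The gripper opens to 85 mm and grips with 20 to 120 N. Pads are 22 mm wide; open, the fingers measure 114 mm over their backs; the gripper's body (76 mm by 85 mm) begins 54 mm behind the grasp point. The pads swing forward as they close: fully open they stand 13 mm farther back than shut.
Start: joints at [-1.435, 0.527, 1.433, -0, 1.181, -0.178], TCP at [0.193, -0.594, 0.231] pointing down, gripper open.
Joint ranges: [-3.08, 3.08], [-0.75, 2.2], [0.22, 2.44], [-1.43, 4.57], [0, 2.65], [-2.85, 2.85]. Speed limits (rad/s): [2.79, 2.79, 3.14, 3.14, 3.14, 3.14].

INTERFACE

Orientations are given as a rotation vector (axis times angle).
In Python, from plant import state, read_camera, camera_model, job_done gives the robot as it stands.
- The arm moves only by the tool apply_moves, never from a script. Its argument "motion" is a list of rows, each a list of 5 numbers: the shift along the tool's x, y, z in cm, then the turn about the tool's z in rad, then the opening, from -1 (shut) to 1 (fully open), so that 0 is half open. A call has exactly 5 rows; each row shifts and turns the commanded pose from where the row before left it, along the tool's axes as they then stand; what a row does not reach is not made up. A row lasts 1/12 s, in which the tool goes at most 41.7 mm and 7.16 degrees, less where a joint would pass 70% of its speed; a pose out of reach is approached as far as the arm can. A call is refused whole if a number of a shift passes 4.17 or a number of a turn 0.125, either way. A call with a gripper value outside its range is refused whole. The fingers move at their own pace and stop on an object; "force" is the grip in N (left out, the last holds). Time passes only in rows, so rows that do not move let the fingers close, or fill a call up. It gives the time, the measured TCP pose, the force, the opening and the grip force at its end, in the units of the state.
- state(): the state, without advancing time (a new reading comes with each control period).
- read_camera(name): name is "side" or "top" or "wrist"; returns the picture (384x512x3 uint8, blue, green, red); there is no depth.
- camera_model(name): a dict with "fx", "fy", "cx", "cy" (pixels), "cam_to_world" (4x4, takes a point from camera to world coordinates). Camera axes: x right, y down, z forward; pixel columns grow to the right and rows downward; lengths in m; the calibration is good to about 2 mm. A picture is of the moment at which its call begins: read the wrist's pose just before it. camera_model takes no time and is no camera call; for the wrist camera it gives the pose at the moment of the call.
- job_done(): hands the job in; it is judged then, once.
The state is a dict: "time": time; "joints": joint angles; "joint_velocities": joint speeds; "tau": joint torques, N m; "position": TCP position; "tool_rot": TCP orientation; "contact_force": force on the tool from outside, world axes, zero at the start; "torque": the same for the moment, N m; "opening": opening from 0.0 (shut) to 1.0 (fully open); "gripper_force": force on a finger pad.
Only numpy, scipy, OpenCV 4.12 (cv2) and the standard library are available. Lean on these libraries where they do the work, as an engineer would, in place of code of your own. Each camera call takes 0.05 s, during which the arm holds its last target. There are 200 camera calls.

## Working session

There is one attempt and no reset: what is moved stays moved. The work goes in short steps, Python scripts to look and compute and a tool call to move; the robot and the scene stay as the last step left them, time stands still between calls to the robot, and variables do not carry over. Pictures are saved under pics/ and viewed, at most 10 in all, crops included, and the job is handed in when it is done.

Besides the shell and the picture viewer there is one more tool, called after "Emit:" by a JSON object that holds its "api" and its "payload". apply_moves: Moves the arm, as the interface text tells. Its arguments: {"type":"object","properties":{"motion":{"type":"array","items":{"type":"array","items":{"type":"number"}}},"force":{"type":"number"}},"required":["motion"]}

```bash
mkdir -p pics; ls; python3 - <<'E'
from plant import *
import cv2,numpy as np
s=state();print(s)
for n in("side","top"):
    im=read_camera(n);cv2.imwrite(f"pics/{n}0.png",im)
    m=camera_model(n);print(n,m["fx"],m["cx"],m["cy"],np.round(m["cam_to_world"],3).tolist())
E
```

```text
pics
{'time': 0.0, 'joints': array([-1.43549823e+00,  5.28470309e-01,  1.43388372e+00,  3.89461267e-06,
        1.18140357e+00, -1.78526317e-01]), 'joint_velocities': array([ 1.33266504e-03, -7.99397141e-05,  5.58450255e-04,  2.37864759e-04,
        2.27803380e-03,  6.78645293e-04]), 'tau': array([ 4.35097800e-04, -4.42346728e+01, -1.78024793e+01, -2.47115258e-04,
        8.23646929e-03,  4.20457440e-06]), 'position': array([ 0.19285306, -0.59375864,  0.23033699]), 'tool_rot': array([-3.10085926e+00, -4.90593323e-01, -7.90985094e-05]), 'contact_force': array([-0.51698889, -0.60924027, -0.93337535]), 'torque': array([ 0.04889013,  0.0294153 , -0.01564079]), 'gripper_force': 0.0, 'opening': 0.9997603631489134}
side 377.5009057196794 252.31553346561302 196.40716244652185 [[-0.887, -0.329, 0.323, 0.257], [-0.461, 0.639, -0.615, 0.591], [-0.004, -0.695, -0.719, 0.79], [0.0, 0.0, 0.0, 1.0]]
top 431.11363866944214 251.31935897711273 189.21655947941744 [[0.019, -0.997, 0.077, 0.459], [-1.0, -0.02, -0.012, 0.068], [0.014, -0.077, -0.997, 1.219], [0.0, 0.0, 0.0, 1.0]]
```

View pics/top0.png

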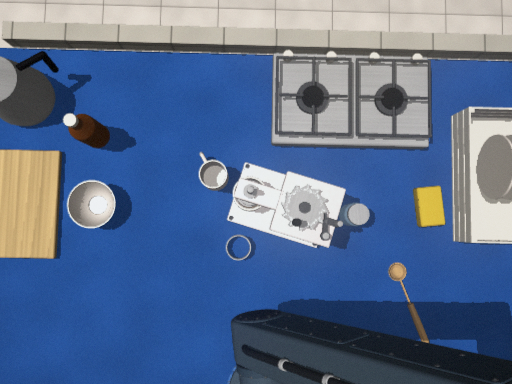

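View pics/side0.png

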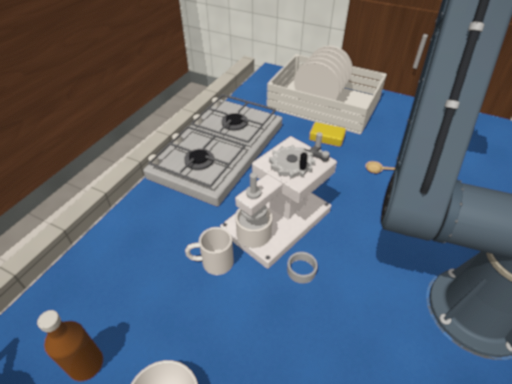

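The top view shows the press at about (290,205), the wheel at (305,207), the black knob at about (297,222) and the pawl at about (325,232). The side view agrees, with the wheel at (292,160) and the knob at (304,161). I'll zoom in on both.

```bash
cat > h.py <<'E'
from plant import *
import cv2,numpy as np
def ray(n,uv,m=None):
    m=m or camera_model(n);T=np.array(m["cam_to_world"])
    d=T[:3,:3]@np.array([(uv[0]-m["cx"])/m["fx"],(uv[1]-m["cy"])/m["fy"],1]);return T[:3,3],d
def onz(n,uv,z,m=None):
    o,d=ray(n,uv,m);return o+d*(z-o[2])/d[2]
def proj(n,p,m=None):
    m=m or camera_model(n);T=np.array(m["cam_to_world"]);q=T[:3,:3].T@(np.asarray(p)-T[:3,3])
    return np.array([m["fx"]*q[0]/q[2]+m["cx"],m["fy"]*q[1]/q[2]+m["cy"]])
E
python3 - <<'E'
from h import *
a=cv2.imread("pics/top0.png")[155:255,220:380];b=cv2.imread("pics/side0.png")[120:220,220:350]
a=cv2.resize(a,None,fx=4.9,fy=3*1.6333,interpolation=cv2.INTER_CUBIC)
cv2.imwrite("pics/c1.png",a)
for n,uv,z in(("top",(305,207),.196),("top",(297,222),.244),("top",(325,236),.232),("side",(292,159),.196)):print(n,uv,onz(n,uv,z).round(3))
E
```

```text
top (305, 207) [ 0.498 -0.073  0.196]
top (297, 222) [ 0.462 -0.049  0.244]
top (325, 236) [ 0.431 -0.115  0.232]
side (292, 159) [ 0.497 -0.072  0.196]
```

View pics/c1.png

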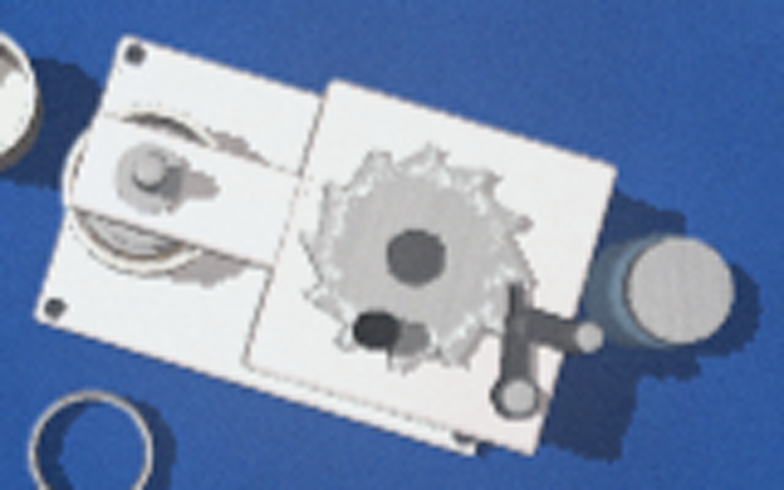

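The crop (4.9x, offset 220,155) shows these points:

| Feature | Crop position | Full top image |
|---|---|---|
| Hub | (416,257) | (304.9,207.4) |
| Knob top | (377,330) | (296.9,222.3) |
| Pawl pivot cap | (516,397) | (325.3,236.0) |
| Nose | (515,290) | – |
| Peg top | (589,336) | (340.2,223.6) |

The pivot-to-nose distance comes to about 52 mm, as given.

```bash
python3 - <<'E'
from h import *
from scipy.spatial.transform import Rotation as R
im=cv2.imread("pics/top0.png")
w=onz("top",(304.9,207.4),.196);k=onz("top",(296.9,222.3),.244);pv=onz("top",(325.3,236),.198);pg=onz("top",(340.2,223.6),.232);j=onz("top",(358.5,214),.1);r=onz("top",(220+150/4.9,155+172/4.9),.235)
f=lambda a,b:(round(float(np.hypot(*(a-b)[:2])*1e3),1),round(float(np.degrees(np.arctan2(*(a-b)[1::-1]))),1))
print("wheel",w,"knob",k,f(k,w),"pivot",pv,"peg",pg,f(pg,pv),"rod",r,f(r,w),"jar",j,f(pg,j))
for n,p in(("knob",k),("peg",pg),("wheel",w)):print("side",n,proj("side",p))
s=state();print(R.from_rotvec(s["tool_rot"]).as_matrix().round(3))
m=camera_model("wrist");print(np.round(m["cam_to_world"],3).tolist())
b=cv2.imread("pics/side0.png")[125:185,245:345]
cv2.imwrite("pics/c2.png",cv2.resize(b,None,fx=8,fy=8,interpolation=cv2.INTER_CUBIC))
E
```

```text
wheel [ 0.49666893 -0.07290033  0.196     ] knob [ 0.46087911 -0.04852967  0.244     ] (43.3, 145.7) pivot [ 0.43002378 -0.12154502  0.198     ] peg [ 0.45985893 -0.14925313  0.232     ] (40.7, -42.9) rod [0.53234245 0.05733513 0.235     ] (135.0, 74.7) jar [ 0.48584145 -0.22592419  0.1       ] (81.0, 108.7)
side knob [304.09795906 153.45561419]
side peg [319.56499545 133.91060326]
side wheel [292.23463137 158.81229671]
[[ 0.951  0.309 -0.   ]
 [ 0.309 -0.951  0.002]
 [ 0.    -0.002 -1.   ]]
[[0.308, -0.909, -0.281, 0.265], [-0.952, -0.294, -0.089, -0.57], [-0.002, 0.295, -0.956, 0.375], [0.0, 0.0, 0.0, 1.0]]
```

View pics/c2.png

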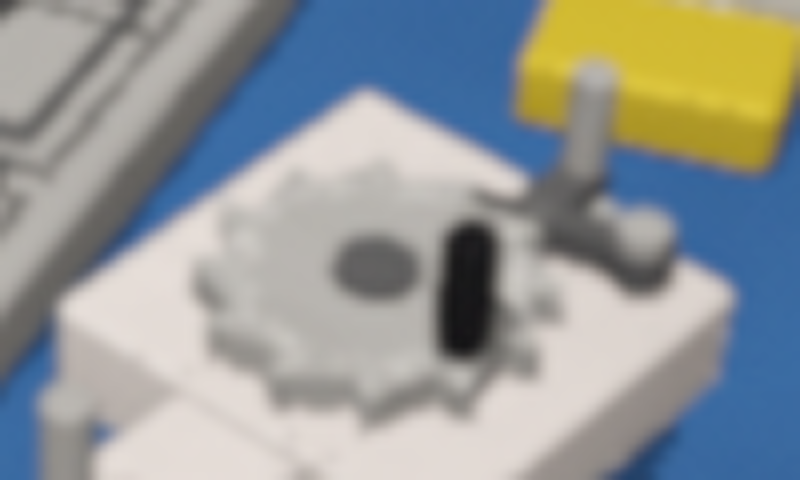

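Both views agree to within a millimetre (knob radius 43 mm, peg radius 41 mm, rod 135 mm from the axis). Next I'll turn and lift the tool, then go over the peg.

Emit:
{"api": "apply_moves", "payload": {"motion": [[0,0,-0.35,-0.104,0],[0,0,-0.35,-0.104,0],[0,0,-0.35,-0.104,0],[0,0,-0.35,-0.104,0],[0,0,-0.35,-0.104,0]], "force": 20}}

```text
time: 0.52
position: [0.1929, -0.594, 0.2483]
tool_rot: [-2.868, -1.279, -0.001]
contact_force: [0.6, 0.1, 0.1]
opening: 0.5
gripper_force: 0.0
```

Emit:
{"api": "apply_moves", "payload": {"motion": [[0,0,-0.35,-0.104,0],[0,0,-0.35,-0.104,0],[0,0,-0.35,-0.104,0],[0,0,-0.35,-0.104,0],[0,0,-0.35,-0.104,0]]}}

```text
time: 0.93
position: [0.1929, -0.594, 0.2658]
tool_rot: [-2.443, -1.973, -0.001]
contact_force: [0.6, 0.4, 0.3]
opening: 0.498
gripper_force: 0.0
```

Emit:
{"api": "apply_moves", "payload": {"motion": [[0,0,-0.35,-0.104,0],[0,0,-0.35,-0.104,0],[0,0,-0.35,-0.104,0],[0,0,-0.35,-0.104,0],[0,0,-0.35,-0.104,0]]}}

```text
time: 1.35
position: [0.1929, -0.594, 0.2833]
tool_rot: [-1.854, -2.535, -0.002]
contact_force: [0.1, -0.3, -0.0]
opening: 0.498
gripper_force: 0.0
```

Emit:
{"api": "apply_moves", "payload": {"motion": [[0,0,-0.35,-0.104,0],[0,0,-0.35,-0.104,0],[0,0,-0.35,-0.104,0],[0,0,-0.35,-0.104,0],[0,0,-0.35,-0.104,0]]}}

```text
time: 1.77
position: [0.1929, -0.594, 0.3008]
tool_rot: [-1.14, -2.927, -0.002]
contact_force: [0.3, -0.3, -0.0]
opening: 0.5
gripper_force: 0.0
```

Emit:
{"api": "apply_moves", "payload": {"motion": [[0.6,2.8,0,0,0],[0.6,2.8,0,0,0],[0.6,2.8,0,0,0],[0.6,2.8,0,0,0],[0.6,2.8,0,0,0]]}}

```text
time: 2.18
position: [0.2665, -0.4699, 0.3008]
tool_rot: [-1.148, -2.924, -0.002]
contact_force: [1.1, 0.5, -0.4]
opening: 0.509
gripper_force: 0.0
```

Emit:
{"api": "apply_moves", "payload": {"motion": [[0.6,2.8,0,0,0],[0.6,2.8,0,0,0],[0.6,2.8,0,0,0],[0.6,2.8,0,0,0],[0.6,2.8,0,0,0]]}}

```text
time: 2.6
position: [0.3397, -0.3468, 0.301]
tool_rot: [-1.148, -2.924, -0.001]
contact_force: [-0.0, 0.1, 1.8]
opening: 0.495
gripper_force: 0.0
```

Emit:
{"api": "apply_moves", "payload": {"motion": [[0.6,2.8,0,0,0],[0.6,2.8,0,0,0],[0.6,2.8,0,0,0],[0.6,2.8,0,0,0],[0,0,0,0,0]]}}

```text
time: 3.02
position: [0.399, -0.2454, 0.3009]
tool_rot: [-1.141, -2.926, -0.005]
contact_force: [0.1, -0.2, 0.1]
opening: 0.5
gripper_force: 0.0
```

Emit:
{"api": "apply_moves", "payload": {"motion": [[0.5,2.8,0,0,0],[0.5,2.8,0,0,0],[0.5,2.8,0,0,0],[0.5,2.8,0,0,0],[0,0,0,0,0]]}}

```text
time: 3.43
position: [0.4608, -0.1511, 0.3011]
tool_rot: [-1.142, -2.927, -0.003]
contact_force: [0.4, -0.0, -0.5]
opening: 0.502
gripper_force: 0.0
```

```bash
python3 - <<'E'
from h import *
s=state();print(s["position"],s["contact_force"])
m=camera_model("wrist");im=read_camera("wrist")
for p in([.4599,-.1493,.232],[.4609,-.0485,.244],[.4300,-.1215,.198],[.4967,-.0729,.196]):
    q=proj("wrist",p,m);print(q);cv2.drawMarker(im,tuple(int(x) for x in q),(0,0,255),0,12)
cv2.imwrite("pics/w1.png",im)
E
```

```text
[ 0.46078912 -0.15111861  0.30110656] [ 0.3908513  -0.01466573 -0.4538387 ]
[251.86310609 203.82473149]
[362.72948148 114.76078958]
[251.97541826 145.63633102]
[344.19210712 163.72778291]
```

View pics/w1.png

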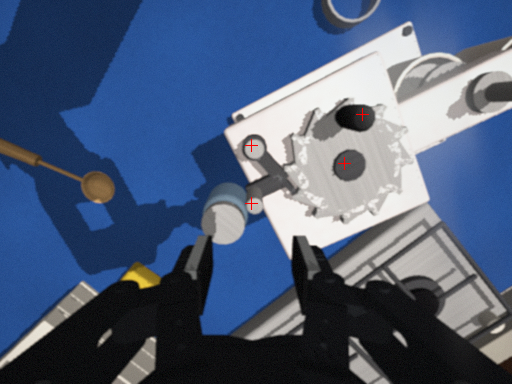

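The wrist view shows the peg top at (254,205) against a predicted (252,204), and the pivot at (253,147). The estimates hold to 1–2 mm, so I'll descend and grip the peg.

Emit:
{"api": "apply_moves", "payload": {"motion": [[0.2,0,1.6,0,0],[0,0,1.6,0,0],[0,0,1.6,0,0],[0,0,1.5,0,0],[0,0,1,0,0]]}}

```text
time: 3.9
position: [0.4566, -0.1539, 0.2268]
tool_rot: [-1.148, -2.922, 0.001]
contact_force: [0.8, -0.9, -1.5]
opening: 0.499
gripper_force: 0.0
```

Emit:
{"api": "apply_moves", "payload": {"motion": [[0,0,1,0,0],[0,0,0.9,0,0],[0,0,0.6,0,0],[0,0,0,0,0],[0,0,0,0,0]]}}

```text
time: 4.32
position: [0.4577, -0.1533, 0.2032]
tool_rot: [-1.148, -2.924, 0.0]
contact_force: [0.1, -0.2, 0.6]
opening: 0.502
gripper_force: 0.0
```

Emit:
{"api": "apply_moves", "payload": {"motion": [[0,0,0,0,-0.3],[0,0,0,0,-0.5],[0,0,0,0,-0.6],[0,0,0,0,-0.65],[0,0,0,0,-0.7]], "force": 20}}

```text
time: 4.73
position: [0.459, -0.1531, 0.2041]
tool_rot: [1.146, 2.922, 0.0]
contact_force: [3.0, 0.4, 2.9]
opening: 0.153
gripper_force: 19.4
```

Emit:
{"api": "apply_moves", "payload": {"motion": [[0,0,0,0,-0.75],[0,0,0,0,-0.8],[0,0,0,0,-0.9],[0,0,0,0,-1],[0,0,0,0,-1]]}}

```text
time: 5.15
position: [0.459, -0.1532, 0.2041]
tool_rot: [1.147, 2.922, 0.0]
contact_force: [3.4, 1.6, 5.7]
opening: 0.158
gripper_force: 19.6
```

Emit:
{"api": "apply_moves", "payload": {"motion": [[0,0,-0.3,0.08,-1],[0.01,-0.2,0,0.05,-1],[0.01,-0.28,0,0.07,-1],[0.01,-0.28,0,0.07,-1],[0,0,0,0,-1]]}}

```text
time: 5.57
position: [0.4509, -0.1579, 0.2048]
tool_rot: [-1.531, -2.741, 0.002]
contact_force: [2.4, -3.3, -10.4]
opening: 0.15
gripper_force: 21.0
```

Emit:
{"api": "apply_moves", "payload": {"motion": [[0.01,-0.28,0,0.07,-1],[0.01,-0.28,0,0.07,-1],[0.01,-0.28,0,0.07,-1],[0,0,0,0,-1],[0,0,0,0,-1]]}}

```text
time: 5.98
position: [0.443, -0.1609, 0.2049]
tool_rot: [-1.804, -2.568, 0.002]
contact_force: [2.2, -3.7, -14.0]
opening: 0.15
gripper_force: 20.7
```

Emit:
{"api": "apply_moves", "payload": {"motion": [[0,0,0,0,-0.5],[0,0,0,0,-0.2],[0,0,0,0,0],[0,0,0,0,0],[0,0,0,0,0]]}}

```text
time: 6.4
position: [0.4445, -0.1609, 0.2069]
tool_rot: [1.808, 2.568, 0.0]
contact_force: [0.1, -0.1, -0.6]
opening: 0.499
gripper_force: 0.0
```

Emit:
{"api": "apply_moves", "payload": {"motion": [[0,0,-0.8,0,0],[0,0,-1.5,0,0],[0,0,-2,0,0],[0,0,-2,0,0],[0,0,-1.2,0,0]]}}

```text
time: 6.82
position: [0.4451, -0.1614, 0.284]
tool_rot: [1.807, 2.565, 0.0]
contact_force: [-0.7, 0.2, -0.2]
opening: 0.503
gripper_force: 0.0
```

```bash
python3 - <<'E'
from h import *
from scipy.spatial.transform import Rotation as R
s=state();M=R.from_rotvec(s["tool_rot"]).as_matrix();print(s["position"],s["contact_force"],s["joints"].round(2));print(M.round(3))
print("d to knob in tool",(M.T@(np.array([.4609,-.0485,.29])-s["position"])*100).round(2),"turn",-(np.radians(55.7)-np.arctan2(M[1,1],M[0,1])))
cv2.imwrite("pics/w2.png",read_camera("wrist"))
E
```

```text
[ 0.44507425 -0.1614017   0.28401879] [-0.66755165  0.16388243 -0.24198049] [-0.58  0.25  1.73  0.    1.15 -0.93]
[[-0.337  0.942  0.003]
 [ 0.942  0.337 -0.002]
 [-0.003  0.002 -1.   ]]
d to knob in tool [10.1   5.29 -0.61] turn -0.6287641954842116
```

View pics/w2.png

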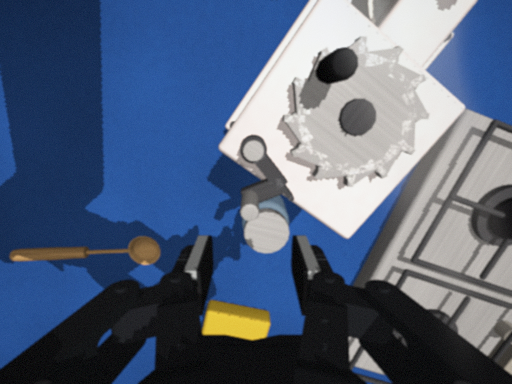

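The wrist view shows the pawl nose at (291,199), swung well clear of the wheel. Now to the knob.

Emit:
{"api": "apply_moves", "payload": {"motion": [[2.02,1.06,0,0,0],[2.02,1.06,0,0,0],[2.02,1.06,0,0,0],[2.02,1.06,0,0,0],[2.02,1.06,0,0,0]]}}

```text
time: 7.28
position: [0.46, -0.047, 0.2814]
tool_rot: [-1.81, -2.568, 0.0]
contact_force: [-0.6, 0.4, 0.4]
opening: 0.5
gripper_force: 0.0
```

Emit:
{"api": "apply_moves", "payload": {"motion": [[0,0,0,-0.11,0],[0,0,0,-0.11,0],[0,0,0,-0.11,0],[0,0,0,-0.11,0],[0,0,0,-0.11,0]]}}

```text
time: 7.7
position: [0.46, -0.0478, 0.2813]
tool_rot: [-1.035, -2.966, -0.0]
contact_force: [0.4, 0.7, 0.4]
opening: 0.505
gripper_force: 0.0
```

Emit:
{"api": "apply_moves", "payload": {"motion": [[0,0,0,-0.08,0],[0,0,0,0,0],[0,0,0,0,0],[0,0,0,0,0],[0,0,0,0,0]]}}

```text
time: 8.12
position: [0.4602, -0.0481, 0.2813]
tool_rot: [-0.927, -3.002, -0.0]
contact_force: [0.1, -0.6, 0.0]
opening: 0.496
gripper_force: 0.0
```

```bash
python3 - <<'E'
from h import *
from scipy.spatial.transform import Rotation as R
s=state();M=R.from_rotvec(s["tool_rot"]).as_matrix();print(s["position"],s["contact_force"])
print("d to knob in tool",(M.T@(np.array([.4609,-.0485,.208])-s["position"])*100).round(2),"turn",-(np.radians(55.7)-np.arctan2(M[1,1],M[0,1])))
E
```

```text
[ 0.46016125 -0.04806282  0.28130016] [ 0.13515078 -0.61042352  0.00161219]
d to knob in tool [-0.09  0.01  7.33] turn -0.00031791670625580526
```

Emit:
{"api": "apply_moves", "payload": {"motion": [[-0.1,0,1.6,0,0],[0,0,1.6,0,0],[0,0,1.6,0,0],[0,0,1.5,0,0],[0,0,1.0,0,0]]}}

```text
time: 8.53
position: [0.4605, -0.0485, 0.2071]
tool_rot: [-0.926, -3.0, -0.0]
contact_force: [-0.2, 0.1, 0.5]
opening: 0.499
gripper_force: 0.0
```

Emit:
{"api": "apply_moves", "payload": {"motion": [[0,0,0,0,-0.2],[0,0,0,0,-0.35],[0,0,0,0,-0.45],[0,0,0,0,-0.5],[0,0,0,0,-0.55]], "force": 40}}

```text
time: 8.95
position: [0.4616, -0.0488, 0.2091]
tool_rot: [0.925, 3.0, -0.0]
contact_force: [-0.6, -0.9, -0.3]
opening: 0.229
gripper_force: 0.0
```

Emit:
{"api": "apply_moves", "payload": {"motion": [[0,0,0,0,-0.6],[0,0,0,0,-0.65],[0,0,0,0,-0.8],[0,0,0,0,-1],[0,0,0,0,-1]]}}

```text
time: 9.37
position: [0.4616, -0.0489, 0.2092]
tool_rot: [0.925, 3.001, -0.0]
contact_force: [-0.7, -0.9, 6.1]
opening: 0.209
gripper_force: 39.1
```

Emit:
{"api": "apply_moves", "payload": {"motion": [[-0.03,0.5,0,0.12,-1],[-0.03,0.5,0,0.12,-1],[-0.03,0.5,0,0.12,-1],[-0.03,0.5,0,0.12,-1],[0,0,0,0,-1]]}}

```text
time: 9.78
position: [0.4748, -0.0351, 0.2091]
tool_rot: [-1.616, -2.692, 0.002]
contact_force: [-3.5, 0.6, 10.7]
opening: 0.206
gripper_force: 39.7
```

```bash
cat > t.py <<'E'
from h import *
from scipy.spatial.transform import Rotation as R
c=np.array([.4967,-.0729])
s=state();M=R.from_rotvec(s["tool_rot"]).as_matrix();p=s["position"][:2]-c;r=np.hypot(*p);u=p/r;t=np.array([u[1],-u[0]])
th=np.degrees(np.arctan2(p[1],p[0]));ty=np.degrees(np.arctan2(M[1,1],M[0,1]));F=s["contact_force"]
print("t %.2f r %.1f mm ang %.1f wheel %.3f tool-y minus tangent %.1f deg; F tang(resist) %.1f rad %.1f z %.1f pos"%(s["time"],r*1e3,th,np.radians(145.7-th),ty-(th-90),-F[:2]@t,F[:2]@u,F[2]),s["position"].round(4))
E
python3 t.py
```

```text
t 9.78 r 43.6 mm ang 120.1 wheel 0.447 tool-y minus tangent -2.0 deg; F tang(resist) 2.8 rad 2.3 z 10.7 pos [ 0.4748 -0.0351  0.2091]
```

Emit:
{"api": "apply_moves", "payload": {"motion": [[-0.03,0.5,-0.05,0.12,-1],[-0.03,0.5,-0.05,0.12,-1],[-0.03,0.5,0,0.12,-1],[-0.03,0.5,0,0.12,-1],[0,0,0,0,-1]]}}

```text
time: 10.2
position: [0.4926, -0.0284, 0.2092]
tool_rot: [-2.207, -2.226, 0.002]
contact_force: [-5.1, 4.1, 6.6]
opening: 0.206
gripper_force: 39.5
```

Emit:
{"api": "apply_moves", "payload": {"motion": [[-0.03,0.5,0,0.12,-1],[-0.03,0.5,0,0.12,-1],[-0.03,0.5,0,0.12,-1],[0,0,0,0,-1],[0,0,0,0,-1]]}}

```text
time: 10.62
position: [0.508, -0.0291, 0.2092]
tool_rot: [-2.566, -1.798, -0.002]
contact_force: [-2.3, 10.8, 4.3]
opening: 0.21
gripper_force: 39.4
```

```bash
python3 t.py
```

```text
t 10.62 r 45.2 mm ang 75.5 wheel 1.225 tool-y minus tangent -5.5 deg; F tang(resist) 4.9 rad 9.8 z 4.3 pos [ 0.508  -0.0291  0.2092]
```

```bash
python3 - <<'E'
import numpy as np
from scipy.optimize import least_squares
P=np.array([[.4616,-.0489],[.4748,-.0351],[.4926,-.0284],[.508,-.0291]])
s=least_squares(lambda c:np.hypot(*(P-c).T)-.042,[.4967,-.0729]);print(s.x,s.fun*1e3)
E
```

```text
[ 0.49802435 -0.06998942] [ 0.08915421 -0.08768688 -0.05833444  0.08869349]
```

```bash
sed -i 's/\.4967,-\.0729/.4980,-.0700/; s/145\.7-th/149.9-th/' t.py; python3 t.py
```

```text
t 10.62 r 42.1 mm ang 76.2 wheel 1.286 tool-y minus tangent -6.2 deg; F tang(resist) 4.8 rad 9.9 z 4.3 pos [ 0.508  -0.0291  0.2092]
```

Emit:
{"api": "apply_moves", "payload": {"motion": [[0.15,0.3,-0.05,0,-1],[0.0,0.3,-0.05,0.05,-1],[-0.01,0.3,0,0.07,-1],[0,0,0,0,-1],[0,0,0,0,-1]]}}

```text
time: 11.03
position: [0.5162, -0.0317, 0.2093]
tool_rot: [-2.669, -1.642, 0.002]
contact_force: [-2.2, 6.8, -1.0]
opening: 0.211
gripper_force: 39.3
```

```bash
python3 t.py
```

```text
t 11.03 r 42.4 mm ang 64.6 wheel 1.488 tool-y minus tangent -1.4 deg; F tang(resist) 4.9 rad 5.2 z -1.0 pos [ 0.5162 -0.0317  0.2093]
```

Emit:
{"api": "apply_moves", "payload": {"motion": [[0.1,0.1,0,0.02,-1],[0,0.1,0,0.024,-1],[0,0.1,0,0.024,-1],[0,0.1,0,0.024,-1],[0,0,0,0,-1]]}}

```text
time: 11.45
position: [0.5196, -0.0333, 0.2093]
tool_rot: [-2.742, -1.517, 0.006]
contact_force: [-3.5, 5.1, 0.9]
opening: 0.206
gripper_force: 39.4
```

```bash
python3 t.py
```

```text
t 11.45 r 42.6 mm ang 59.5 wheel 1.578 tool-y minus tangent -1.6 deg; F tang(resist) 5.6 rad 2.7 z 0.9 pos [ 0.5196 -0.0333  0.2093]
```

Emit:
{"api": "apply_moves", "payload": {"motion": [[0,0.1,0,0.02,-1],[0,0.1,0,0.024,-1],[0,0.1,0,0.024,-1],[0,0.1,0,0.024,-1],[0,0,0,0,-1]]}}

```text
time: 11.87
position: [0.5231, -0.0354, 0.2093]
tool_rot: [-2.809, -1.389, 0.005]
contact_force: [-3.6, 5.9, 0.7]
opening: 0.207
gripper_force: 39.4
```

```bash
python3 t.py
```

```text
t 11.87 r 42.7 mm ang 54.0 wheel 1.674 tool-y minus tangent -1.4 deg; F tang(resist) 6.4 rad 2.7 z 0.7 pos [ 0.5231 -0.0354  0.2093]
```

Emit:
{"api": "apply_moves", "payload": {"motion": [[0,0.1,0,0.02,-1],[0,0.1,0,0.024,-1],[0,0.1,0,0.024,-1],[0,0.1,0,0.024,-1],[0,0,0,0,-1]]}}

```text
time: 12.28
position: [0.5264, -0.0379, 0.2093]
tool_rot: [-2.871, -1.259, 0.005]
contact_force: [-2.3, 6.0, 0.4]
opening: 0.21
gripper_force: 39.3
```

```bash
python3 t.py
```

```text
t 12.28 r 42.9 mm ang 48.5 wheel 1.771 tool-y minus tangent -1.1 deg; F tang(resist) 5.7 rad 2.9 z 0.4 pos [ 0.5264 -0.0379  0.2093]
```

Emit:
{"api": "apply_moves", "payload": {"motion": [[0,0.1,0,0.02,-1],[0,0.1,0,0.024,-1],[0,0.1,0,0.024,-1],[0,0.1,0,0.024,-1],[0,0,0,0,-1]]}}

```text
time: 12.7
position: [0.5295, -0.0407, 0.2093]
tool_rot: [-2.926, -1.125, 0.005]
contact_force: [-2.2, 6.2, -0.2]
opening: 0.201
gripper_force: 39.3
```

```bash
python3 t.py
```

```text
t 12.70 r 43.0 mm ang 42.9 wheel 1.867 tool-y minus tangent -0.8 deg; F tang(resist) 6.0 rad 2.7 z -0.2 pos [ 0.5295 -0.0407  0.2093]
```

Emit:
{"api": "apply_moves", "payload": {"motion": [[0,0.1,0,0.02,-1],[0,0.1,0,0.024,-1],[0,0.1,0,0.024,-1],[0,0.1,0,0.024,-1],[0,0,0,0,-1]]}}

```text
time: 13.12
position: [0.5298, -0.0411, 0.2092]
tool_rot: [-2.969, -0.987, 0.01]
contact_force: [-7.0, 12.6, 4.9]
opening: 0.207
gripper_force: 40.0
```

```bash
python3 t.py
```

```text
t 13.12 r 43.0 mm ang 42.3 wheel 1.878 tool-y minus tangent -5.6 deg; F tang(resist) 14.0 rad 3.3 z 4.9 pos [ 0.5298 -0.0411  0.2092]
```

Contact came at about 1.87 rad: the resistance jumped from 6 to 14 N, which is about 15 N under the plate. I'll back off gently past the friction band to settle near 10 N.

Emit:
{"api": "apply_moves", "payload": {"motion": [[0,-0.1,0,-0.02,-1],[0,-0.1,0,-0.02,-1],[0,-0.1,0,-0.02,-1],[0,-0.1,0,-0.02,-1],[0,0,0,0,-1]]}}

```text
time: 13.53
position: [0.5296, -0.0408, 0.2093]
tool_rot: [-2.932, -1.111, 0.005]
contact_force: [-2.1, 6.1, -0.2]
opening: 0.21
gripper_force: 39.3
```

```bash
python3 t.py
```

```text
t 13.53 r 43.0 mm ang 42.7 wheel 1.871 tool-y minus tangent -1.2 deg; F tang(resist) 5.9 rad 2.6 z -0.2 pos [ 0.5296 -0.0408  0.2093]
```

Emit:
{"api": "apply_moves", "payload": {"motion": [[0,-0.1,0,-0.02,-1],[0,-0.1,0,-0.02,-1],[0,-0.1,0,0,-1],[0,0,0,0,-1],[0,0,0,0,-1]]}}

```text
time: 13.95
position: [0.5295, -0.0407, 0.2094]
tool_rot: [-2.914, -1.169, 0.001]
contact_force: [1.4, 2.8, -9.1]
opening: 0.205
gripper_force: 39.2
```

```bash
python3 t.py
```

```text
t 13.95 r 43.0 mm ang 42.9 wheel 1.868 tool-y minus tangent 0.9 deg; F tang(resist) 1.1 rad 2.9 z -9.1 pos [ 0.5295 -0.0407  0.2094]
```

Emit:
{"api": "apply_moves", "payload": {"motion": [[0,-0.1,0,0,-1],[0,-0.07,0,0,-1],[0,0,0,0,-1],[0,0,0,0,-1],[0,0,0,0,-1]]}}

```text
time: 14.37
position: [0.5294, -0.0406, 0.2096]
tool_rot: [2.914, 1.17, 0.001]
contact_force: [5.7, -2.7, -19.2]
opening: 0.21
gripper_force: 39.4
```

```bash
python3 t.py
```

```text
t 14.37 r 43.0 mm ang 43.2 wheel 1.863 tool-y minus tangent 0.6 deg; F tang(resist) -5.9 rad 2.3 z -19.2 pos [ 0.5294 -0.0406  0.2096]
```

Emit:
{"api": "apply_moves", "payload": {"motion": [[0,0.1,0.1,0,-1],[0,0.1,0.05,0,-1],[0,0.1,0,0,-1],[0,0,0,0,-1],[0,0,0,0,-1]]}}

```text
time: 14.78
position: [0.5295, -0.0407, 0.2093]
tool_rot: [-2.913, -1.17, 0.002]
contact_force: [-1.5, 4.5, -4.6]
opening: 0.204
gripper_force: 41.0
```

```bash
python3 t.py
```

```text
t 14.78 r 43.0 mm ang 42.9 wheel 1.868 tool-y minus tangent 0.9 deg; F tang(resist) 4.3 rad 1.9 z -4.6 pos [ 0.5295 -0.0407  0.2093]
```

Emit:
{"api": "apply_moves", "payload": {"motion": [[0,0.1,0.03,0,-1],[0,0.05,0,0,-1],[0,0.05,0,0,-1],[0,0,0,0,-1],[0,0,0,0,-1]]}}

```text
time: 15.2
position: [0.5296, -0.0408, 0.2093]
tool_rot: [-2.91, -1.168, 0.005]
contact_force: [-4.0, 8.1, -1.0]
opening: 0.208
gripper_force: 41.5
```

```bash
python3 t.py
```

```text
t 15.20 r 43.0 mm ang 42.8 wheel 1.869 tool-y minus tangent 1.0 deg; F tang(resist) 8.7 rad 2.6 z -1.0 pos [ 0.5296 -0.0408  0.2093]
```

Emit:
{"api": "apply_moves", "payload": {"motion": [[0,0.06,0,0,-1],[0,0.05,0,0,-1],[0,0,0,0,-1],[0,0,0,0,-1],[0,0,0,0,-1]]}}

```text
time: 15.62
position: [0.5296, -0.0408, 0.2093]
tool_rot: [-2.908, -1.167, 0.006]
contact_force: [-5.5, 10.5, 0.9]
opening: 0.211
gripper_force: 41.7
```

```bash
python3 t.py
```

```text
t 15.62 r 43.0 mm ang 42.7 wheel 1.871 tool-y minus tangent 1.1 deg; F tang(resist) 11.4 rad 3.1 z 0.9 pos [ 0.5296 -0.0408  0.2093]
```

The knob now reads 11.4 N, about 10 N under the plate. I'll unload the knob to near zero while friction holds the wheel, then open.

Emit:
{"api": "apply_moves", "payload": {"motion": [[0,-0.1,0,0,-1],[0,-0.1,0,0,-1],[0,-0.08,0.03,0,-1],[0,0,0,0,-1],[0,0,0,0,-1]]}}

```text
time: 16.03
position: [0.5296, -0.0407, 0.2093]
tool_rot: [-2.912, -1.17, 0.002]
contact_force: [-2.7, 4.6, -1.2]
opening: 0.21
gripper_force: 41.3
```

```bash
python3 t.py
```

```text
t 16.03 r 43.1 mm ang 42.8 wheel 1.868 tool-y minus tangent 0.9 deg; F tang(resist) 5.2 rad 1.1 z -1.2 pos [ 0.5296 -0.0407  0.2093]
```

Emit:
{"api": "apply_moves", "payload": {"motion": [[0,-0.08,0,0,-1],[0,-0.04,0,0,-1],[0,0,0,0,-1],[0,0,0,0,-1],[0,0,0,0,-1]]}}

```text
time: 16.45
position: [0.5296, -0.0407, 0.2093]
tool_rot: [-2.914, -1.17, 0.001]
contact_force: [-3.6, 5.0, 1.8]
opening: 0.209
gripper_force: 41.7
```

```bash
python3 t.py
```

```text
t 16.45 r 43.1 mm ang 42.8 wheel 1.869 tool-y minus tangent 1.0 deg; F tang(resist) 6.1 rad 0.8 z 1.8 pos [ 0.5296 -0.0407  0.2093]
```

Emit:
{"api": "apply_moves", "payload": {"motion": [[0,0,0,0,-1],[0,0,0,0,-1],[0,0,0,0,-1],[0,0,0,0,-1],[0,0,0,0,-1]]}}

```text
time: 16.87
position: [0.5296, -0.0407, 0.2093]
tool_rot: [-2.914, -1.17, 0.001]
contact_force: [-2.7, 4.7, 1.7]
opening: 0.209
gripper_force: 41.7
```

```bash
python3 t.py
```

```text
t 16.87 r 43.1 mm ang 42.8 wheel 1.869 tool-y minus tangent 0.9 deg; F tang(resist) 5.3 rad 1.2 z 1.7 pos [ 0.5296 -0.0407  0.2093]
```

Emit:
{"api": "apply_moves", "payload": {"motion": [[0,-0.1,0,0,-1],[0,-0.08,0,0,-1],[0,0,0,0,-1],[0,0,0,0,-1],[0,0,0,0,-1]]}}

```text
time: 17.28
position: [0.5296, -0.0406, 0.2092]
tool_rot: [2.914, 1.17, 0.002]
contact_force: [-2.9, 1.3, 6.1]
opening: 0.206
gripper_force: 42.0
```

```bash
python3 t.py
```

```text
t 17.28 r 43.2 mm ang 42.9 wheel 1.867 tool-y minus tangent 0.8 deg; F tang(resist) 2.9 rad -1.2 z 6.1 pos [ 0.5296 -0.0406  0.2092]
```

Emit:
{"api": "apply_moves", "payload": {"motion": [[0,0,0,0,-0.55],[0,0,0,0,-0.4],[0,0,0,0,-0.2],[0,0,0,0,0],[0,0,0,0,0]]}}

```text
time: 17.7
position: [0.5294, -0.0403, 0.2081]
tool_rot: [2.915, 1.171, 0.001]
contact_force: [0.7, -0.8, 0.1]
opening: 0.505
gripper_force: 0.0
```

```bash
python3 t.py
```

```text
t 17.70 r 43.2 mm ang 43.4 wheel 1.859 tool-y minus tangent 0.4 deg; F tang(resist) -1.1 rad -0.0 z 0.1 pos [ 0.5294 -0.0403  0.2081]
```

Emit:
{"api": "apply_moves", "payload": {"motion": [[0,0,-1,0,0],[0,0,-1.5,0,0],[0,0,-2,0,0],[0,0,-2,0,0],[0,0,-1,0,0]], "force": 20}}

```text
time: 18.12
position: [0.5304, -0.0404, 0.2862]
tool_rot: [2.912, 1.17, 0.006]
contact_force: [0.5, -1.2, -1.0]
opening: 0.501
gripper_force: 0.0
```

Emit:
{"api": "apply_moves", "payload": {"motion": [[0,0,0,-0.115,0],[0,0,0,-0.115,0],[0,0,0,-0.115,0],[0,0,0,-0.115,0],[0,0,0,-0.115,0]]}}

```text
time: 18.53
position: [0.5289, -0.0401, 0.2834]
tool_rot: [2.458, 1.956, 0.0]
contact_force: [0.7, -0.1, 0.2]
opening: 0.498
gripper_force: 0.0
```

Emit:
{"api": "apply_moves", "payload": {"motion": [[0,0,0,-0.115,0],[0,0,0,-0.115,0],[0,0,0,-0.115,0],[0,0,0,-0.115,0],[0,0,0,-0.115,0]]}}

```text
time: 18.95
position: [0.5289, -0.04, 0.2833]
tool_rot: [1.802, 2.573, -0.0]
contact_force: [-0.2, 0.5, -0.7]
opening: 0.496
gripper_force: 0.0
```

Emit:
{"api": "apply_moves", "payload": {"motion": [[-2.1,-3,0,0,0],[-2.1,-3,0,0,0],[-2.1,-3,0,0,0],[-2.1,-3,0,0,0],[0,0,0,0,0]]}}

```text
time: 19.37
position: [0.4414, -0.1637, 0.2834]
tool_rot: [-1.817, -2.563, 0.005]
contact_force: [-0.0, -0.7, 0.6]
opening: 0.505
gripper_force: 0.0
```

```bash
cat > q.py <<'E'
from h import *
from scipy.spatial.transform import Rotation as R
c=np.array([.4300,-.1215])
s=state();M=R.from_rotvec(s["tool_rot"]).as_matrix();p=s["position"][:2]-c;r=np.hypot(*p);u=p/r;t=np.array([-u[1],u[0]])
th=np.degrees(np.arctan2(p[1],p[0]));ty=np.degrees(np.arctan2(M[1,1],M[0,1]));F=s["contact_force"]
print("t %.2f r %.1f ang %.1f pawl~%.3f tooly-tang %.1f; F resist to ccw %.1f rad %.1f z %.1f"%(s["time"],r*1e3,th,np.radians(-42.9-th),ty-th-90,-F[:2]@t,F[:2]@u,F[2]),s["position"].round(4),"to (.4435,-.1610,.207):",(M.T@(np.array([.4435,-.161,.207])-s["position"])*100).round(2),s["joints"].round(2)[5])
E
python3 q.py; python3 - <<'E'
from h import *
m=camera_model("wrist");im=read_camera("wrist");print(proj("wrist",[.4435,-.161,.232],m))
cv2.imwrite("pics/w3.png",im);cv2.imwrite("pics/t3.png",read_camera("top"))
E
```

```text
t 19.37 r 43.7 ang -74.9 pawl~0.558 tooly-tang 4.2; F resist to ccw 0.2 rad 0.6 z 0.6 [ 0.4414 -0.1637  0.2834] to (.4435,-.1610,.207): [0.2  0.31 7.64] -0.93
[255.38957056 212.01972541]
```

View pics/w3.png

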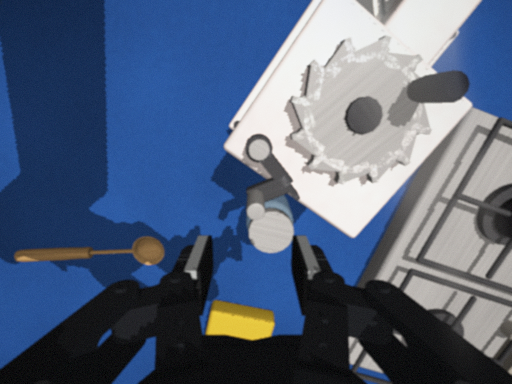

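The wrist view shows the peg top at (256,210) against a predicted (255,212). I'll descend and grip it lightly.

Emit:
{"api": "apply_moves", "payload": {"motion": [[0.2,0.3,1.6,0,0],[0,0,1.6,0,0],[0,0,1.6,0,0],[0,0,1.4,0,0],[0,0,1.3,0,0]]}}

```text
time: 19.88
position: [0.4472, -0.1551, 0.2075]
tool_rot: [-1.807, -2.57, -0.001]
contact_force: [-0.8, -0.2, 0.5]
opening: 0.503
gripper_force: 0.0
```

Emit:
{"api": "apply_moves", "payload": {"motion": [[0,0,0,0,-0.2],[0,0,0,0,-0.4],[0,0,0,0,-0.5],[0,0,0,0,-0.55],[0,0,0,0,-0.6]], "force": 20}}

```text
time: 20.3
position: [0.4464, -0.1565, 0.2088]
tool_rot: [1.809, 2.568, -0.001]
contact_force: [-2.8, 0.2, -0.9]
opening: 0.202
gripper_force: 0.8
```

Emit:
{"api": "apply_moves", "payload": {"motion": [[0,0,0,0,-0.65],[0,0,0,0,-0.7],[0,0,0,0,-0.8],[0,0,0,0,-1],[0,0,0,0,-1]]}}

```text
time: 20.72
position: [0.4464, -0.1567, 0.2087]
tool_rot: [1.809, 2.567, -0.0]
contact_force: [-2.5, 0.5, 5.5]
opening: 0.157
gripper_force: 19.8
```

```bash
python3 q.py
```

```text
t 20.72 r 38.9 ang -65.0 pawl~0.385 tooly-tang -5.4; F resist to ccw 2.1 rad -1.5 z 5.5 [ 0.4464 -0.1567  0.2087] to (.4435,-.1610,.207): [-0.3  -0.42  0.17] -0.92
```

```bash
sed -i 's/\.4300,-\.1215/.4313,-.1186/' q.py; python3 q.py
```

```text
t 20.72 r 41.0 ang -68.3 pawl~0.444 tooly-tang -2.0; F resist to ccw 2.2 rad -1.4 z 5.5 [ 0.4464 -0.1567  0.2087] to (.4435,-.1610,.207): [-0.3  -0.42  0.17] -0.92
```

Emit:
{"api": "apply_moves", "payload": {"motion": [[0.01,0.25,0,-0.06,-1],[0.01,0.25,0,-0.06,-1],[0.01,0.25,0,-0.06,-1],[0.01,0.25,0,-0.06,-1],[0,0,0,0,-1]]}}

```text
time: 21.13
position: [0.455, -0.1519, 0.2087]
tool_rot: [-1.485, -2.768, 0.001]
contact_force: [-5.1, 0.4, 6.1]
opening: 0.152
gripper_force: 20.0
```

```bash
python3 q.py
```

```text
t 21.13 r 40.9 ang -54.6 pawl~0.204 tooly-tang -1.9; F resist to ccw 4.0 rad -3.3 z 6.1 [ 0.455  -0.1519  0.2087] to (.4435,-.1610,.207): [-0.12 -1.46  0.17] -1.14
```

Emit:
{"api": "apply_moves", "payload": {"motion": [[0,0.1,0,-0.025,-1],[0,0.1,0,-0.025,-1],[0,0.1,0,-0.025,-1],[0,0,0,0,-1],[0,0,0,0,-1]]}}

```text
time: 21.55
position: [0.4571, -0.1502, 0.2087]
tool_rot: [-1.383, -2.82, 0.001]
contact_force: [-3.7, 0.0, 6.2]
opening: 0.157
gripper_force: 20.0
```

```bash
python3 q.py
```

```text
t 21.55 r 40.8 ang -50.8 pawl~0.139 tooly-tang -1.4; F resist to ccw 2.9 rad -2.4 z 6.2 [ 0.4571 -0.1502  0.2087] to (.4435,-.1610,.207): [-0.02 -1.73  0.17] -1.21
```

Emit:
{"api": "apply_moves", "payload": {"motion": [[0,0.1,0,-0.025,-1],[0,0.1,0,-0.025,-1],[0,0,0,0,-1],[0,0,0,0,-1],[0,0,0,0,-1]]}}

```text
time: 21.97
position: [0.4585, -0.149, 0.2087]
tool_rot: [-1.312, -2.853, 0.001]
contact_force: [-4.6, -0.1, 6.2]
opening: 0.151
gripper_force: 20.0
```

```bash
python3 q.py
```

```text
t 21.97 r 40.8 ang -48.2 pawl~0.093 tooly-tang -1.2; F resist to ccw 3.5 rad -3.0 z 6.2 [ 0.4585 -0.149   0.2087] to (.4435,-.1610,.207): [ 0.07 -1.92  0.17] -1.25
```

Emit:
{"api": "apply_moves", "payload": {"motion": [[0,0.1,0,-0.025,-1],[0,0.1,0,-0.025,-1],[0,0,0,0,-1],[0,0,0,0,-1],[0,0,0,0,-1]]}}

```text
time: 22.38
position: [0.4594, -0.1481, 0.2087]
tool_rot: [-1.24, -2.884, 0.003]
contact_force: [-6.1, -1.1, 7.2]
opening: 0.153
gripper_force: 20.1
```

```bash
python3 q.py
```

```text
t 22.38 r 40.7 ang -46.4 pawl~0.061 tooly-tang -0.1; F resist to ccw 5.2 rad -3.4 z 7.2 [ 0.4594 -0.1481  0.2087] to (.4435,-.1610,.207): [ 0.16 -2.04  0.17] -1.3
```

Emit:
{"api": "apply_moves", "payload": {"motion": [[0,0.1,0,0,-1],[0,0.05,0,0,-1],[0,0,0,0,-1],[0,0,0,0,-1],[0,0,0,0,-1]]}}

```text
time: 22.8
position: [0.4595, -0.148, 0.2086]
tool_rot: [-1.238, -2.883, 0.007]
contact_force: [-10.2, -4.6, 8.0]
opening: 0.153
gripper_force: 20.3
```

```bash
python3 q.py
```

```text
t 22.80 r 40.7 ang -46.2 pawl~0.058 tooly-tang -0.3; F resist to ccw 10.5 rad -3.7 z 8.0 [ 0.4595 -0.148   0.2086] to (.4435,-.1610,.207): [ 0.16 -2.05  0.18] -1.3
```

It is firmly stopped against a tooth at about 0.06 rad. I'll relax and release.

Emit:
{"api": "apply_moves", "payload": {"motion": [[0,-0.1,0,0,-1],[0,-0.07,0,0,-1],[0,0,0,0,-1],[0,0,0,0,-1],[0,0,0,0,-1]]}}

```text
time: 23.22
position: [0.4594, -0.1481, 0.2087]
tool_rot: [-1.24, -2.884, 0.002]
contact_force: [-5.6, -0.8, 8.1]
opening: 0.154
gripper_force: 20.1
```

```bash
python3 q.py
```

```text
t 23.22 r 40.7 ang -46.4 pawl~0.061 tooly-tang -0.1; F resist to ccw 4.6 rad -3.3 z 8.1 [ 0.4594 -0.1481  0.2087] to (.4435,-.1610,.207): [ 0.15 -2.04  0.17] -1.3
```

Emit:
{"api": "apply_moves", "payload": {"motion": [[0,-0.04,0,0,-1],[0,0,0,0,-0.6],[0,0,0,0,-0.4],[0,0,0,0,-0.2],[0,0,0,0,-0.1]]}}

```text
time: 23.63
position: [0.4609, -0.1483, 0.2081]
tool_rot: [1.242, 2.885, 0.0]
contact_force: [-0.2, -0.3, 0.3]
opening: 0.449
gripper_force: 0.0
```

Emit:
{"api": "apply_moves", "payload": {"motion": [[0,0,0,0,-0.1],[0,0,-0.5,0,-0.1],[0,0,-1,0,-0.1],[0,0,-2,0,-0.1],[0,0,-2,0,-0.1]]}}

```text
time: 24.05
position: [0.46, -0.1479, 0.2635]
tool_rot: [-1.241, -2.884, -0.001]
contact_force: [0.9, -0.5, 0.6]
opening: 0.452
gripper_force: 0.0
```

Emit:
{"api": "apply_moves", "payload": {"motion": [[0,0,-2,0,-0.1],[0,0,-1,0,-0.1],[0,0,0,0,-0.1],[0,0,0,0,-0.1],[0,0,0,0,-0.1]]}}

```text
time: 24.47
position: [0.4598, -0.1479, 0.2926]
tool_rot: [-1.241, -2.884, -0.0]
contact_force: [0.6, -0.0, -0.3]
opening: 0.453
gripper_force: 0.0
```

```bash
python3 - <<'E'
from h import *
s=state();print(s["time"],s["position"],s["contact_force"])
a=read_camera("wrist");cv2.imwrite("pics/w4.png",cv2.resize(a[60:280,180:480],None,fx=2.6,fy=2.6,interpolation=cv2.INTER_CUBIC))
E
```

```text
24.4667 [ 0.45984197 -0.14787537  0.29255004] [ 0.5517319  -0.03739983 -0.31981445]
```

View pics/w4.png

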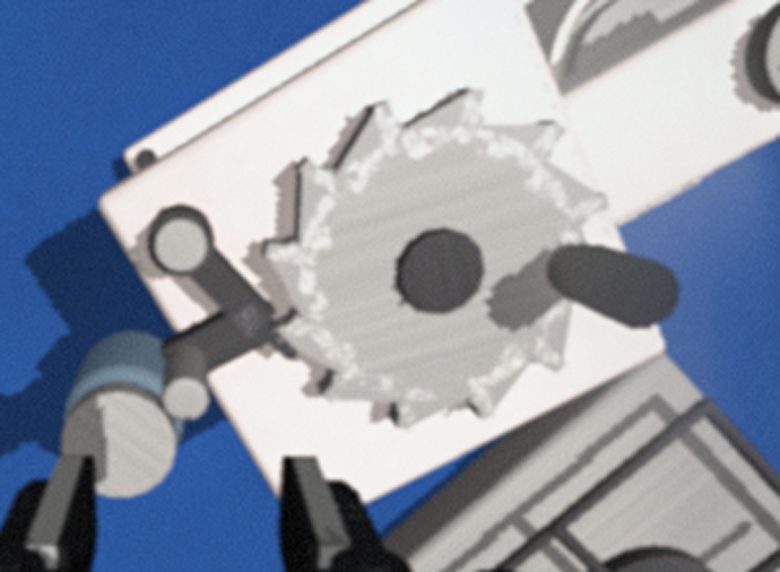

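The wrist view shows the nose at crop (290,345) lying in the teeth against a tooth flank. The wheel is wound and the gripper is clear, so I'm handing in.

```bash
python3 -c "
from plant import *
print(job_done())"
```

```text
the job is handed in; nothing more can be done
None
```

Job handed in at about 24.5 s with the robot clear of everything: the pawl was swung out, the plate wound down to roughly 10 N (inferred from about 11.4 N at the knob, not measured directly), and the pawl laid back in the teeth.

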